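# Push the egg timer and the spice tin home into their rack

### The arm

A 6-joint arm with a two-finger parallel gripper is mounted at the origin on a cart in front of the work surface, level with it; the furniture and walls round the work are solid. World frame = base frame: x ahead of the robot, y to its left, z up, the work surface at z = 0. Lengths are in m, angles in degrees, forces in N, time in s.
With the tool pointing down it reaches from about 0.4 to 0.825 m from the base axis. Payload 7 kg.
Tool frame: the origin (TCP) lies midway between the tips of the shut fingers; the grasp point (between the pads) lies 19 mm behind it; z points along the fingers, y is the line along which they close (so a half turn about z gives the same grasp; the last joint's range is limited). The gripper opens to 88 mm and grips with 3 to 60 N. Pads are 19 mm wide; open, the fingers measure 130 mm over their backs; the gripper's body (78 mm by 193 mm) begins 47 mm behind the grasp point.
Start: joints at [85.949, 20.546, 0.682, 0, -70.136, -16.507], TCP at [0.237, 0.632, 0.227] pointing down, gripper open.
Joint ranges: [-176.03, 176.03], [-82.01, 121.73], [-58.28, 71.71], [-173.87, 95.51], [-174.79, -0.11], [-173.66, 173.66]. Speed limits (degrees/s): [136.94, 136.94, 172.46, 180, 180, 180].

### API

Orientations are given as a 3x3 rotation matrix whose columns are the frame's x, y, z axes.
In Python, from rig import robot gives the robot as it stands. Calls block until the motion is done:
- robot.goto(position, orientation): joint-space move of the TCP to a pose.
- robot.servo_line(position, ori=None, speed=0.15): straight line of the TCP; ori=None keeps the orientation; speed is the mean speed in m/s.
- robot.movej(angles): joint-space move.
- robot.move_gripper(opening): opening from 0.0 (shut) to 1.0 (fully open); the grip force is fixed at half the most; returns when the fingers have stopped.
- robot.dwell(seconds).
- robot.ik(position, orientation): joint angles nearest the present ones, or None.
- robot.grab_frame(name): name is "scene" or "top" or "wrist"; returns (picture, depth): 480x640x3 uint8, red, green, blue; 480x640 float32, m along the optical axis (not along the pixel's ray), 0 where there is no reading.
- robot.camera_info(name): a dict with "vfov" (degrees; the focal length in pixels is half the picture's height over the tangent of half this angle, whatever the lens; pixels are square), "cx", "cy" (the principal point, pixels), "k1" (the pictures are not rectified: a ray, as slopes to the right and down, at radius r is drawn at 1 + k1 r^2 times it, then the intrinsics apply), "view" (4x4, takes a point from world to camera coordinates); the wrist camera has in their place "T_tool_cam" (4x4, takes a point from camera to tool coordinates, whose origin is the TCP and whose axes are the flange's). Camera axes: x right, y down, z forward; pixel columns grow to the right and rows downward; lengths in m; the calibration is good to about 2 mm. A picture is of the moment at which its call begins: read the wrist's pose just before it. camera_info takes no time and is no camera call.
A pose or a line that the arm cannot do raises robot.Unreachable and nothing moves.
- robot.job_done(): hands the job in; it is judged then, once.
Readings, each from a call of its own:
- robot.read_t(): time.
- robot.read_qpos(): joint angles.
- robot.read_qvel(): joint speeds.
- robot.read_effort(): joint torques, N m.
- robot.read_position(): TCP position.
- robot.read_tcp_rot(): TCP orientation.
- robot.read_force(): force on the tool from outside, world axes, zero at the start.
- robot.read_ft_torque(): the same for the moment, N m.
- robot.read_grip_width(): opening from 0.0 (shut) to 1.0 (fully open).
- robot.read_finger_force(): force on a finger pad.
Only numpy, scipy, OpenCV 4.12 (cv2) and the standard library are available. Lean on these libraries where they do the work, as an engineer would, in place of code of your own. Each camera call takes 0.05 s, during which the arm holds its last target. There are 200 camera calls.

### The job

On the wooden hob cover stands a low wooden rack, open towards you, with a wide and a narrow bay. Push the egg timer along the board into the wide bay and the small round spice tin into the narrow bay, each fully home against the back of its bay and standing upright. Slide them only, do not pick either one up, and leave the two cups and the coffee capsule where they are.

Things in the scene. Friction and masses are not known exactly. Their poses are not given: they have to be found in the camera images.
- timer: wind-up kitchen egg timer, loose, standing on the board: a squat round body 54 mm in diameter and 52 mm high, slightly narrower at the top, about 0.09 kg. Origin: centre of its underside, z up.
- tin: small round spice tin with a lid, loose, standing on the board: 34 mm in diameter (32 mm below the lid, which is the top 12 mm), 50 mm high, about 0.05 kg. Origin: centre of its underside, z up.
- wide_bay (a point): middle of the foot of the wide bay's back wall (inner face, the stop), on the board. x points into the bay, square to that wall; y to the left along it; z up. Bay 72 mm wide; its side walls reach 32 mm out from the back wall (to -x), 10 mm thick, 30 mm high; back wall 42 mm high, 12 mm thick. No floor: things slide in on the board.
- narrow_bay (a point): the same point and axes for the narrow bay of the same fixed rack: bay 52 mm wide, side walls again reach 32 mm out; its middle lies 72 mm to the right (-y) of that of the wide bay. The whole rack is 154 mm wide.
- cup: espresso cup standing upright, 59 x 83 x 55 mm with its ear, loose; leave it alone. Origin: centre of its outline at the underside.
- turned_cup: espresso cup standing upside down, 59 x 83 x 55 mm with its ear, loose; leave it alone. Origin: centre of its outline at the underside.
- capsule: coffee capsule, 37 mm in diameter at the rim, 28 mm high, loose; leave it alone. Origin: centre of its underside.
- hob_cover: flat wooden panel lying over the hob, 560 x 560 mm, 15 mm thick and fixed; the timer, tin, rack, cups and capsule stand on its top at z = 0.015. Origin: centre of its underside.
Mind the look-alikes: they are no part of the job. Of the things that look like the tin, the smaller one is meant.

How it is judged:
By the outcome, as a careful person would: the job done as asked, in the order asked, and still so for the second after the job is handed in, with the robot touching nothing.
It also fails if it takes over 72 s, if anything falls off the work surface, if the arm or the gripper's body presses on something with over 40 N, if the wrist force passes 120 N, or if a joint passes its speed limit or range.

## Working session

There is one attempt and no reset: what is moved stays moved. The work goes in short steps, each a Python script; the robot and the scene stay as the last script left them, time stands still between calls to the robot, and variables do not carry over. Pictures are saved under pics/ and viewed, at most 10 in all, crops included, and the job is handed in when it is done.

```bash
mkdir -p pics; ls; cat > h.py <<'E'
import numpy as np, cv2
from rig import robot
def world(name,depth,info=None,T=None):
    i=info or robot.camera_info(name); f=240/np.tan(np.radians(i["vfov"]/2))
    v,u=np.mgrid[0:480,0:640].astype(np.float64)
    K=np.array([[f,0,i["cx"]],[0,f,i["cy"]],[0,0,1]])
    xd=(u-i["cx"])/f; yd=(v-i["cy"])/f; x,y=xd.copy(),yd.copy()
    for _ in range(30):
        s=1+i["k1"]*(x*x+y*y); x,y=xd/s,yd/s
    P=np.stack([x*depth,y*depth,depth],-1)
    if T is None: T=np.linalg.inv(np.array(i["view"]))
    W=P@T[:3,:3].T+T[:3,3]; W[depth<=0]=np.nan
    return W
E
python3 - <<'E'
from h import *
for n in("scene","top"):
    p,d=robot.grab_frame(n); cv2.imwrite(f"pics/{n}.png",p[...,::-1]); np.save(n+".npy",world(n,d)); np.save(n+"_p.npy",p)
    print(n,{k:v for k,v in robot.camera_info(n).items()})
print(robot.read_t(),robot.read_tcp_rot())
E
```

```text
pics
scene {'vfov': 52.55769928365202, 'cx': 321.37960518943987, 'cy': 238.15566187273456, 'k1': -0.003158219574741375, 'view': array([[-0.55325404, -0.83294132, -0.0108958 ,  0.4820393 ],
       [-0.44730746,  0.30809278, -0.83963973,  0.21482137],
       [ 0.70272754, -0.4596603 , -0.54303444,  0.89555154],
       [ 0.        ,  0.        ,  0.        ,  1.        ]])}
top {'vfov': 44.76049776489727, 'cx': 319.5102788398518, 'cy': 241.028271256375, 'k1': -0.19116602975608557, 'view': array([[ 0.0221394 , -0.99971323, -0.00912712,  0.19310893],
       [-0.99794713, -0.02154969, -0.0603086 ,  0.53843768],
       [ 0.06009462,  0.01044358, -0.99813805,  1.46770536],
       [ 0.        ,  0.        ,  0.        ,  1.        ]])}
0.1 [[ 9.36289381e-01 -3.51229342e-01 -3.78413419e-04]
 [-3.51229517e-01 -9.36288320e-01 -1.41736345e-03]
 [ 1.43515568e-04  1.45997231e-03 -9.99998924e-01]]
```

View pics/scene.png

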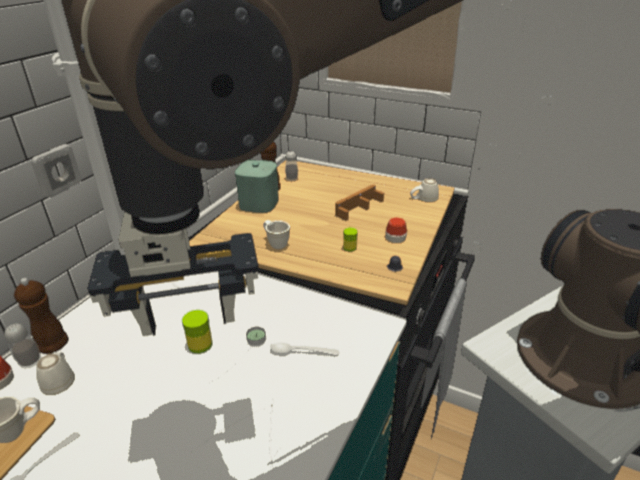

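View pics/top.png

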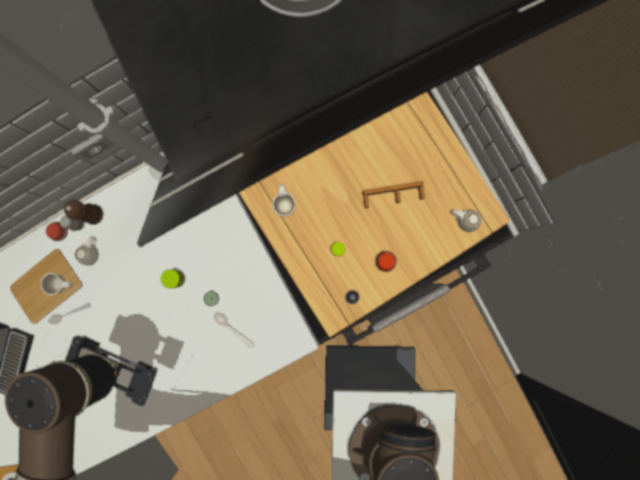

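Candidates for the tin: green tin on the board, top (338,249) / scene (350,239), and a larger one on the worktop at top (171,278) / scene (197,331). I choose the small one on the board. For the timer: the red and white one at top (386,261), against a red thing at (55,231) off the board, so I choose the board one. The rack is at top (394,190) with the wide bay on the left. The capsule is at (352,297), the cups at (284,203) and (468,218).

```bash
cat > m.py <<'E'
from h import *
def fit(x,y):
    A=np.c_[2*x,2*y,np.ones_like(x)]; s=np.linalg.lstsq(A,x*x+y*y,rcond=None)[0]; return s[0],s[1],np.sqrt(s[2]+s[0]**2+s[1]**2)
for n in("top","scene"):
    W=np.load(n+".npy"); p=np.load(n+"_p.npy"); hsv=cv2.cvtColor(p,cv2.COLOR_RGB2HSV)
    bx={"top":{"timer":(386,261,16),"tin":(338,249,12),"bigtin":(171,278,16),"cap":(352,297,12),"cupL":(284,203,22),"cupR":(466,218,24)},
        "scene":{"timer":(397,230,18),"tin":(350,239,16),"cap":(395,263,12)}}[n]
    for k,(u,v,r) in bx.items():
        w=W[v-r:v+r,u-r:u+r].reshape(-1,3); h=hsv[v-r:v+r,u-r:u+r].reshape(-1,3)
        w=w[w[:,2]>0.021]
        z=np.nanmax(w[:,2]); t=w[w[:,2]>z-0.012]
        print(n,k,"n",len(w),"zmax",z.round(3),"all mid",((w.min(0)+w.max(0))/2).round(4)[:2],"size",np.ptp(w,0).round(3),"top mid",((t.min(0)+t.max(0))/2).round(4)[:2],np.ptp(t,0).round(3)[:2])
W=np.load("top.npy"); w=W[175:215,355:432].reshape(-1,3)
for lo,hi in((0.048,0.07),(0.03,0.048)):
    q=w[(w[:,2]>lo)&(w[:,2]<hi)]; r=cv2.minAreaRect(q[:,:2].astype(np.float32)*1000); print("rack",lo,len(q),r,np.median(q[:,2]),cv2.boxPoints(r).round(1).tolist())
b=W[110:330,250:500].reshape(-1,3); print("board z",np.nanmedian(b[:,2]))
for a in((200,100),(300,30),(200,165),(240,160),(400,70),(450,100),(470,100),(495,240),(430,300)): print(a,W[a[1],a[0]].round(3))
E
python3 m.py
python3 -c "
import cv2;a=cv2.imread('pics/top.png')[170:320,260:500];cv2.imwrite('pics/c1.png',cv2.resize(a,None,fx=3.3,fy=3.3,interpolation=2))"
```

```text
top timer n 363 zmax 0.073 all mid [0.489  0.0406] size [0.07  0.071 0.051] top mid [0.4868 0.0378] [0.042 0.042]
top tin n 167 zmax 0.071 all mid [0.5169 0.1589] size [0.057 0.044 0.05 ] top mid [0.5115 0.1595] [0.032 0.032]
top bigtin n 372 zmax 0.075 all mid [0.4295 0.5746] size [0.048 0.048 0.054] top mid [0.4294 0.5746] [0.048 0.048]
top cap n 109 zmax 0.048 all mid [0.3912 0.1155] size [0.041 0.038 0.027] top mid [0.3957 0.1191] [0.023 0.023]
top cupL n 498 zmax 0.076 all mid [0.6292 0.2988] size [0.109 0.104 0.055] top mid [0.6295 0.2955] [0.078 0.058]
top cupR n 510 zmax 0.076 all mid [ 0.6025 -0.1669] size [0.122 0.112 0.054] top mid [ 0.5945 -0.1758] [0.041 0.041]
scene timer n 419 zmax 0.065 all mid [0.4777 0.041 ] size [0.046 0.049 0.044] top mid [0.4794 0.0381] [0.042 0.041]
scene tin n 285 zmax 0.064 all mid [0.5094 0.1581] size [0.037 0.037 0.042] top mid [0.5097 0.1581] [0.036 0.037]
scene cap n 120 zmax 0.043 all mid [0.3892 0.1208] size [0.024 0.024 0.022] top mid [0.3892 0.1199] [0.024 0.022]
rack 0.048 323 ((659.3731079101562, 21.023666381835938), (37.91704559326172, 154.15167236328125), 9.037474632263184) 0.055075944293653034 [[628.5, 94.19999694824219], [652.7999877929688, -58.099998474121094], [690.2000122070312, -52.099998474121094], [666.0, 100.0999984741211]]
rack 0.03 202 ((654.924072265625, 20.67864227294922), (44.46324920654297, 152.99435424804688), 10.632925033569336) 0.042475739239551835 [[619.0, 91.80000305175781], [647.2000122070312, -58.599998474121094], [690.9000244140625, -50.400001525878906], [662.7000122070312, 100.0]]
board z 0.013826648734884817
(200, 100) [0.62  0.32  0.929]
(300, 30) [0.697 0.22  0.928]
(200, 165) [0.552 0.315 0.935]
(240, 160) [0.565 0.281 0.896]
(400, 70) [0.678 0.109 0.866]
(450, 100) [ 0.901 -0.122  0.06 ]
(470, 100) [ 0.863 -0.142  0.186]
(495, 240) [ 0.548 -0.255 -0.004]
(430, 300) [ 0.383 -0.113 -0.162]
```

View pics/c1.png

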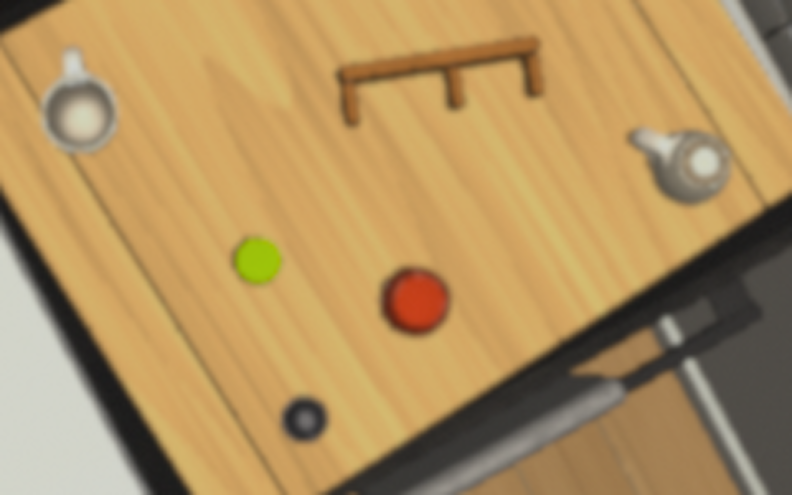

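The crop confirms the choices: green tin at c1 (258,260), timer at (416,301), and the rack with its wide bay on the left between walls at (350,97) and (455,88). Next I move to a wrist view and check that the push poses are reachable.

```bash
cat >> h.py <<'E'
def R(yaw,tilt=0.,flip=False):
    c,s=np.cos(np.radians(yaw)),np.sin(np.radians(yaw)); a=np.radians(tilt)
    x=np.array([c*np.cos(a),s*np.cos(a),np.sin(a)]); z=np.array([c*np.sin(a),s*np.sin(a),-np.cos(a)])
    if flip: x=-x
    return np.c_[x,np.cross(z,x),z]
def wrist(tag):
    T=np.eye(4); T[:3,:3]=robot.read_tcp_rot(); T[:3,3]=robot.read_position()
    p,d=robot.grab_frame("wrist"); i=robot.camera_info("wrist"); W=world("wrist",d,i,T@np.array(i["T_tool_cam"]))
    cv2.imwrite(f"pics/{tag}.png",p[...,::-1]); np.save(tag+".npy",W); return W
E
python3 - <<'E'
from h import *
print(robot.camera_info("wrist"))
for f in(0,1):
  for n,p,yw,t in(("view",(.5,.05,.33),0,0),("timer0",(.42,.035,.025),5,10),("timer1",(.60,.046,.025),5,10),("tin0",(.50,.20,.025),-67,10),("tin1",(.57,-.01,.025),-67,10),("tin2",(.54,-.04,.025),9,10),("tin3",(.63,-.025,.025),9,10)):
    q=robot.ik(p,R(yw,t,f)); print(f,n,None if q is None else np.round(q,0))
robot.goto((.5,.05,.33),R(0))
wrist("w1"); print(robot.read_t(),robot.read_position(),robot.read_qpos())
E
```

```text
{'vfov': 71.488280791677, 'cx': 317.97272229869037, 'cy': 240.19706289456082, 'k1': -0.006669078468548242, 'T_tool_cam': array([[ 6.51749699e-04, -9.64733528e-01, -2.63227648e-01,
         7.03066681e-02],
       [ 9.99999675e-01,  7.53630023e-04, -2.86074297e-04,
        -5.18536063e-05],
       [ 4.74361724e-04, -2.63227376e-01,  9.64733706e-01,
        -1.57497956e-01],
       [ 0.00000000e+00,  0.00000000e+00,  0.00000000e+00,
         1.00000000e+00]])}
0 view [ 28.   1. -11.   0. -79.  62.]
0 timer0 None
0 timer1 [ 25.  21. -34.   8. -26.  63.]
0 tin0 [ 49.  21. -36.  15. -38. -38.]
0 tin1 [ 25.  21. -37.  18. -34. -17.]
0 tin2 [ 18.  16. -40.   4. -24.  78.]
0 tin3 [ 16.  23. -28.   3. -29.  81.]
1 view [  28.    1.  -11.    0.  -79. -118.]
1 timer0 None
1 timer1 [  25.   21.  -34.    8.  -26. -117.]
1 tin0 [ 49.  21. -36.  15. -38. 142.]
1 tin1 [ 25.  21. -37.  18. -34. 163.]
1 tin2 [  18.   16.  -40.    4.  -24. -102.]
1 tin3 [ 16.  23. -28.   3. -29. -99.]
2.4583 [0.50007545 0.05060167 0.32974547] [ 2.82078240e+01  9.99758980e-01 -1.05108834e+01 -3.23930288e-03
 -7.85146213e+01  6.18362838e+01]
```

View pics/w1.png

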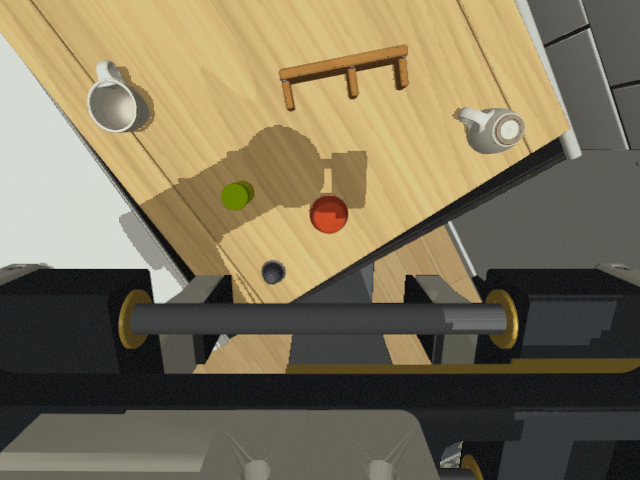

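The wrist view shows timer (329,214), tin (236,196), rack walls (288,95), (352,82), (402,71), cups (117,105) and (495,130), capsule (273,271). I measure these now.

```bash
python3 - <<'E'
from h import *
W=np.load("w1.npy")
print("board z",np.nanmedian(W[60:120,170:260,2]))
def blob(u,v,r,zlo,zhi):
    w=W[v-r:v+r,u-r:u+r].reshape(-1,3); return w[(w[:,2]>zlo)&(w[:,2]<zhi)]
for n,u,v,r,lo,hi in(("timer",329,214,28,.058,.08),("timer_all",329,214,28,.022,.08),("tin",236,196,24,.060,.075),("cap",273,271,14,.03,.06),("cupR",495,130,45,.022,.09),("cupL",117,105,50,.022,.09)):
    t=blob(u,v,r,lo,hi); c,rad=cv2.minEnclosingCircle(t[:,:2].astype(np.float32)*1000); print(n,len(t),np.round(c,1),round(rad,1),"box",t.min(0).round(3),t.max(0).round(3))
w=W[38:115,270:415].reshape(-1,3)
for lo,hi in((.050,.064),(.040,.0485)):
    q=w[(w[:,2]>lo)&(w[:,2]<hi)]; r=cv2.minAreaRect(q[:,:2].astype(np.float32)*1000)
    print("rack",len(q),np.median(q[:,2]).round(4),r,cv2.boxPoints(r).round(1).tolist())
    if lo>.049:
        a=np.radians(9); 
        c=q[:,:2].mean(0); vx,vy,x0,y0=cv2.fitLine(q[:,:2].astype(np.float32),cv2.DIST_HUBER,0,.001,.001).ravel(); print("line",vx,vy,x0,y0,np.degrees(np.arctan2(-vx/np.sign(vy),abs(vy))))
for f in (0,):
  for x in (.42,.43,.44,.45):
    for z in(.022,.09): print(x,z,[t for t in (-5,0,5,10) if robot.ik((x,.036,z),R(5,t)) is not None])
E
```

```text
board z 0.014378139285080305
timer 877 [484.7  37.3] 22.1 box [0.464 0.016 0.058] [0.506 0.059 0.067]
timer_all 1203 [484.8  37.3] 26.5 box [0.464 0.011 0.024] [0.511 0.063 0.067]
tin 579 [512.1 157. ] 17.2 box [0.495 0.14  0.06 ] [0.529 0.174 0.067]
cap 257 [393.2 119. ] 13.0 box [0.381 0.106 0.03 ] [0.406 0.132 0.046]
cupR 2268 [ 596.6 -161.6] 38.0 box [ 0.566 -0.197  0.022] [ 0.623 -0.129  0.071]
cupL 2883 [630.5 293.9] 40.4 box [0.59  0.265 0.022] [0.671 0.324 0.072]
rack 1534 0.0557 ((669.6790161132812, 22.000022888183594), (13.036674499511719, 152.66172790527344), 10.530275344848633) [[649.2999877929688, 95.9000015258789], [677.2000122070312, -54.20000076293945], [690.0, -51.900001525878906], [662.0999755859375, 98.19999694824219]]
line 0.18345815 -0.9830275 0.6693582 0.021240996 10.571252
rack 862 0.0438 ((648.4100341796875, 18.277366638183594), (32.91952896118164, 152.66346740722656), 10.380731582641602) [[618.5, 90.4000015258789], [646.0, -59.79999923706055], [678.4000244140625, -53.79999923706055], [650.7999877929688, 96.30000305175781]]
0.42 0.022 [-5, 0, 5]
0.42 0.09 [-5, 0, 5, 10]
0.43 0.022 [-5, 0, 5]
0.43 0.09 [-5, 0, 5, 10]
0.44 0.022 [-5, 0, 5, 10]
0.44 0.09 [-5, 0, 5, 10]
0.45 0.022 [-5, 0, 5, 10]
0.45 0.09 [-5, 0, 5, 10]
```

```bash
cat >> h.py <<'E'
def press(p,d,n,thr=4.,speed=0.03,step=.0015):
    """step on along d until the reaction along d rises by thr"""
    robot.dwell(.2); f0=robot.read_force()@d
    for k in range(n):
        p=p+step*d; robot.servo_line(p,speed=speed); f=robot.read_force()@d-f0
        if abs(f)>thr: break
    print("press",k,"f0",round(f0,2),"f",round(f,2),"pos",robot.read_position().round(4)); return p
S=np.array([.6638,.0209]); BX=np.array([.983,.182]); BY=np.array([-.182,.983])
E
python3 - <<'E'
from h import *
c0=np.array([.4848,.0373]); home=S+.031*BY-.027*BX
d=(home-c0)/np.linalg.norm(home-c0); yaw=np.degrees(np.arctan2(d[1],d[0])); D=np.r_[d,0]
P=lambda q,z=.024:np.r_[q,z]
print(home,yaw)
robot.move_gripper(.34); print("grip",robot.read_grip_width())
robot.goto(P(c0-.047*d,.12),R(yaw)); robot.servo_line(P(c0-.047*d),speed=.12)
print("f",robot.read_force().round(2))
robot.servo_line(P(home-.037*d),speed=.06); print("f",robot.read_force().round(2))
p=press(P(home-.037*d),D,10)
print(robot.read_t())
robot.servo_line(p-.03*D,speed=.1); robot.servo_line(p-.03*D+[0,0,.09],speed=.15)
v=P(np.array([.5,.05]),.30); robot.goto(v,R(0)); 
wrist("w2"); print(robot.read_t())
W=np.load("w2.npy").reshape(-1,3); g=W[(np.abs(W[:,0]-.62)<.06)&(np.abs(W[:,1]-.045)<.05)&(W[:,2]>.0595)]
print("timer",cv2.minEnclosingCircle(g[:,:2].astype(np.float32)*1000),"zmax",g[:,2].max(),"want",home)
E
```

```text
[0.631617 0.046459] 3.569701543973932
grip 0.3419307451261065
f [-0.03 -0.09  0.3 ]
f [ 0.43 -0.25 -0.15]
press 6 f0 -0.28 f -7.83 pos [0.6034 0.0444 0.0237]
10.0833
12.15
timer ((632.1879272460938, 47.56962966918945), 21.897472381591797) zmax 0.06725957787476466 want [0.631617 0.046459]
```

View pics/w2.png

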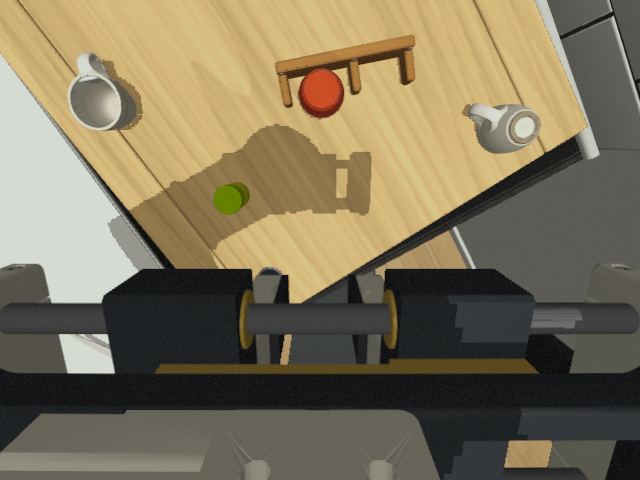

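The timer is home at (322,93), and the cups and capsule have not moved. Next, the tin's first leg: sideways to a point in front of the narrow bay.

```bash
python3 - <<'E'
from h import *
c0=np.array([.5121,.157]); tgt=S-.041*BY-.092*BX
d=(tgt-c0)/np.linalg.norm(tgt-c0); yaw=np.degrees(np.arctan2(d[1],d[0])); D=np.r_[d,0]
P=lambda q,z=.024:np.r_[q,z]
print(tgt,yaw)
robot.move_gripper(.2)
robot.goto(P(c0-.04*d,.13),R(yaw,8)); robot.servo_line(P(c0-.04*d),speed=.12)
robot.servo_line(P(tgt-.0195*d),speed=.06); print("f",robot.read_force().round(2),robot.read_t())
p=P(tgt-.0195*d); robot.servo_line(p-.03*D,speed=.1); robot.servo_line(p-.03*D+[0,0,.1],speed=.15)
robot.goto((.5,.0,.28),R(0)); wrist("w3"); print(robot.read_t())
W=np.load("w3.npy").reshape(-1,3)
for n,c in(("tin",tgt),("timer",(.632,.047))):
    g=W[(np.hypot(W[:,0]-c[0],W[:,1]-c[1])<.045)&(W[:,2]>.0595)]
    if len(g): print(n,len(g),cv2.minEnclosingCircle(g[:,:2].astype(np.float32)*1000),"z",g[:,2].max())
E
```

```text
[ 0.580826 -0.036147] -70.4133098267171
f [ 0.45 -0.15 -0.32] 19.0667
21.6583
tin 4012 ((567.1192016601562, -34.700164794921875), 31.784568786621094) z 0.3697838422330104
timer 1469 ((632.3970336914062, 46.228302001953125), 21.92156982421875) z 0.0676538795235837
```

View pics/w3.png

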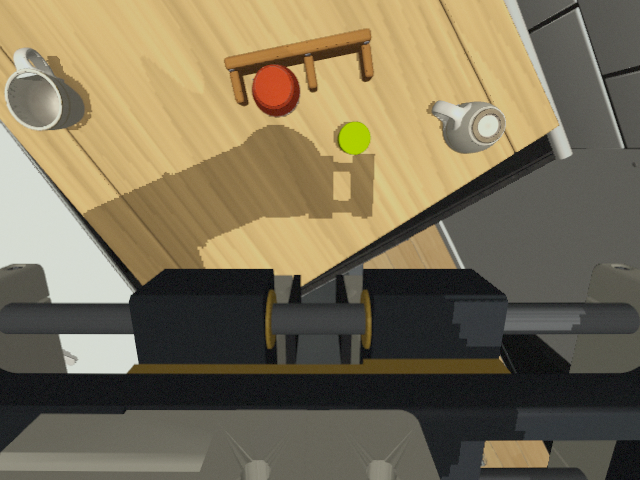

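The tin stands upright at (354,138) in front of the narrow bay, with everything else undisturbed. Next I push it in, finishing with the fingers shut so they clear the side walls.

```bash
python3 - <<'E'
from h import *
def meas(tag,c):
    W=np.load(tag+".npy").reshape(-1,3); g=W[(np.hypot(W[:,0]-c[0],W[:,1]-c[1])<.03)&(W[:,2]>.0595)&(W[:,2]<.09)]
    q,r=cv2.minEnclosingCircle(g[:,:2].astype(np.float32)); print(tag,np.round(q,4),round(r,4),g[:,2].max().round(4)); return np.array(q)
c0=meas("w3",(.5808,-.036)); home=S-.041*BY-.017*BX
d=(home-c0)/np.linalg.norm(home-c0); yaw=np.degrees(np.arctan2(d[1],d[0])); D=np.r_[d,0]
P=lambda q,z=.024:np.r_[q,z]
print("home",home,"yaw",yaw,"dist",np.linalg.norm(home-c0))
assert abs(yaw-10.5)<12
robot.move_gripper(.17)
robot.goto(P(c0-.042*d,.12),R(yaw,8)); robot.servo_line(P(c0-.042*d),speed=.12)
a=P(home-.021*d-.008*d); robot.servo_line(a,speed=.05); print("f",robot.read_force().round(2))
robot.servo_line(a-.012*D,speed=.1); robot.move_gripper(0.); print("grip",robot.read_grip_width())
b=P(home-.022*d-.008*d); robot.servo_line(b,speed=.05)
p=press(b,D,14)
robot.servo_line(p-.035*D,speed=.1); robot.servo_line(p-.035*D+[0,0,.1],speed=.15)
robot.goto((.5,.0,.28),R(0)); wrist("w4"); print(robot.read_t())
meas("w4",home); meas("w4",(.632,.047))
E
```

```text
w3 [ 0.5815 -0.038 ] 0.0173 0.0671
home [ 0.654551 -0.022497] yaw 12.020557882116652 dist 0.07466122579449415
f [ 0.19 -0.07  0.06]
grip 0.004554406740328604
press 4 f0 0.07 f -6.44 pos [ 0.6309 -0.0277  0.0236]
30.275
w4 [ 0.6545 -0.0218] 0.0175 0.0669
w4 [0.6324 0.0463] 0.0221 0.0681
```

View pics/w4.png

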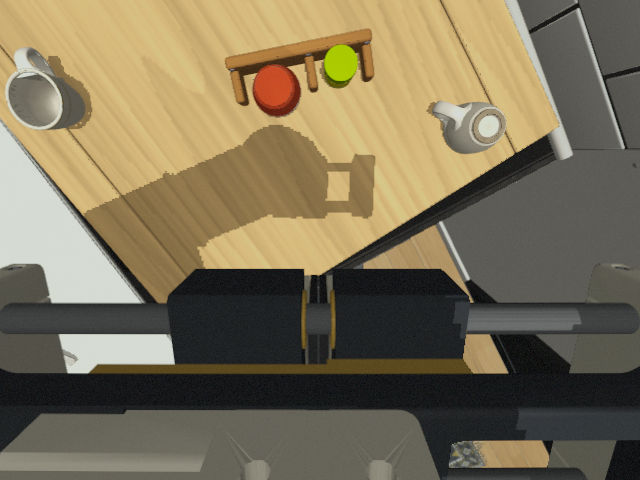

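The tin (341,62) and the timer (277,89) both stand upright against the back wall, and both measured positions match home to within 1 mm.

```bash
python3 -c "
from h import *
print(robot.job_done())"
```

```text
the job is handed in; nothing more can be done
None
```

I slid the timer into the wide bay, then the tin into the narrow bay; both stand upright against the back wall, the two cups look unmoved, the capsule was not re-checked at the end but nothing went near it, and the job was handed in at about 30 s.

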